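# Lock the loose cover screw of the wheel drive box

### The job

One of the three clamp screws in the cover of the potter's-wheel drive box is loose: its bar stands askew, while the other two lie in line with the box's long side. Take the fork key from the wooden board, fit it over the loose screw's bar and turn the screw clockwise fully home, touching the screw only with the key. Then stand the key back upright on the board and let go.

Things in the scene. Friction and masses are not known exactly. Their poses are not given: they have to be found in the camera images.
- key: Fork key, 0.3 kg, standing on its fork. Square wood handle 24 x 24 mm, flats along x and y, 34 to 130 mm above the underside. Steel fork: two jaws 56 mm long (x), 9 thick, 34 tall; between them along x an open slot 26 wide, 22 deep under a bridge 26 (x) by 44 (y): an H from above. Origin: centre of underside, z up. (The tamper beside it: same handle and height, round foot 54 mm across.)
- board: Plywood board fixed on the table, 280 mm (x) by 130 mm (y) by 12 mm thick. Origin: centre of its underside, its top 12 mm above. The key stands on it about 70 mm from the centre along x, at either end; the tamper, 140 mm away, at the other.
- loose_screw (a joint): Loose screw's angle: grows clockwise seen from above to a hard stop at 1.05 rad, fully home, bar in line with the box's long side. Starts at 0 to 0.25; does not rise or sink; stays where left; needs 0.1 N m. It is any one of three alike screws 110 mm apart along the middle of the box's cover (box 170 x 360 mm, cover 64 mm above the table).
- loose_screw_head (a point): On the loose screw's axis, on top of its round flange (60 mm across, 74 mm above the table), at the foot of its bar; turns with it: x along the bar, z up. Bar 54 mm long, 8 wide, 16 tall above this point: the key's slot has 9 mm to spare each side and about 0.33 rad of free play either way before its jaws push the bar.
There are look-alikes about, which are no part of the job. What is shaped like the key but blue or green is not meant.

How it is judged (in metres and radians):
On the way, in this order (a step that is already met when the one before it is completed fails the run):
1. the key's fork is down over the loose screw's bar, which is still loose (horizontal distance between key and loose_screw_head below 0.02 m and z of key in the frame of loose_screw_head below 0.014 m and value of joint loose_screw below 0.6 rad), for 0.1 s.
2. the loose screw has been turned home with the key on it (horizontal distance between key and loose_screw_head below 0.02 m and z of key in the frame of loose_screw_head below 0.014 m and value of joint loose_screw above 0.87 rad), for 0.1 s.
At the end, for the whole second after the job is handed in: The loose screw is within 10 degrees of its home stop (joint above 0.87 rad), and the key stands upright (within 7 degrees), at rest, on the board's top (underside within 5 mm of it, its centre within the board's outline), let go (value of joint loose_screw above 0.87 rad and angle between key's own z axis and vertical below 0.12 rad and linear speed of key below 0.02 m/s and z of key in the frame of board between 0.007 and 0.017 m and x of key in the frame of board between -0.14 and 0.14 m and y of key in the frame of board between -0.065 and 0.065 m); the robot touches nothing.
It fails at once if the fingers or the arm push on the loose screw directly (over 2 N) (contact force between any of the fingers, the arm and loose_screw above 2 N).
It also fails if it takes over 54 s, if anything falls off the work surface, if the arm or the gripper's body presses on something with over 40 N, if the wrist force passes 120 N, or if a joint passes its speed limit or range.

### The arm

A 7-joint arm with a two-finger parallel gripper is mounted at the origin on the work surface. World frame = base frame: x ahead of the robot, y to its left, z up, the work surface at z = 0. Lengths are in m, angles in degrees, forces in N, time in s.
With the tool pointing down it reaches from about 0.425 to 0.95 m from the base axis. Payload 4.7 kg.
Tool frame: the origin (TCP) lies at the very end of the fingers, on their centre line; the grasp point (between the pads) lies 19 mm behind it (robot.grip_depth is the z of the grasp point in the tool frame, in m); z points along the fingers, y is the direction in which the jaws open and shut (so a half turn about z gives the same grasp; the last joint's range is limited). The gripper opens to 87 mm and grips with 3 to 60 N. Pads are 19 mm wide; open, the fingers measure 117 mm over their backs; the gripper's body (75 mm by 190 mm) begins 51 mm behind the grasp point.
Start: joints at [-69.379, 26.849, -2.785, 87.806, 1.381, 65.374, -4.715], TCP at [0.256, 0.625, 0.223] pointing down, gripper open.
Joint ranges: [-148.3, 148.3], [-19.14, 114.17], [-79.39, 73.82], [5.75, 140.21], [-59.74, 239.74], [12.07, 113.84], [-152.46, 152.46]. Speed limits (degrees/s): [147.25, 147.25, 180, 180, 180, 180, 180].

### API

Orientations are given as a 3x3 rotation matrix whose columns are the frame's x, y, z axes.
In Python, from bench import robot gives the robot as it stands.
- The arm moves only by the tool servo_tool, never from a script. Its arguments are lists of equal length, an entry for each row: "delta_pos": the shift along the tool's x, y, z in m, a list of three; "delta_rot": the turn, a rotation vector about the tool's x, y, z in degrees, a list of three; "fingers": the gripper's target within -1 to 1 (shut at 1, half-way at 0, fully open at -1). A call has 1 to 12 rows; each row is the pose to reach, as a shift and turn from the pose measured when the call began, along the tool's axes at that moment; what a row does not reach only later rows make up. A row lasts 1/12 s, in which the tool goes at most 41.7 mm and 7.16 degrees, less where a joint would pass 70% of its speed; a pose out of reach is approached as far as the arm can. A call with a gripper value outside its range is refused whole. The fingers move at their own pace and stop on an object; the grip force is fixed at half the most. Time passes only in rows, so rows that repeat a pose let the fingers close. It gives the time, the measured TCP pose, the force and the opening at its end, in the units of the state.
- robot.read_state(): the state, without advancing time (a new reading comes with each control period).
- robot.camera(name): name is "side" or "top" or "wrist"; returns the picture (400x640x3 uint8, red, green, blue); there is no depth.
- robot.get_calibration(name): a dict with "mtx" (3x3 intrinsics, pixels), "rvec" (rotation vector, rad) and "tvec" (3), from world to camera coordinates, as OpenCV has them. Camera axes: x right, y down, z forward; pixel columns grow to the right and rows downward; lengths in m; the calibration is good to about 2 mm. A picture is of the moment at which its call begins: read the wrist's pose just before it. get_calibration takes no time and is no camera call; for the wrist camera it gives the pose at the moment of the call.
- robot.job_done(): hands the job in, once; it reports no verdict.
Trained networks look in the newest picture that a camera, given by its name, has taken for a name from the list of things; names that differ only in an ending like _2 or _b are one class to them, and where a whole thing is asked for, a point or a joint stands for the part that bears it (a point fixed in the world has none). Each returns a list of dicts, best first, with "p" (0 to 1); they miss things now and then, are a little off and sometimes report something else, mostly with a low value. They report only what shows in the picture. A call takes as long as a camera call. They do not tell look-alikes from the thing itself.
- robot.search_frame(camera, query): "uv" ([column, row] in pixels, amid what is visible of it).
- robot.outline_of(camera, query): "region" (400x640 bool, what is visible of it) and "uv" ([column, row] in pixels, amid what is visible of it).
The state is a dict: "time": time; "q": joint angles; "joint_vel": joint speeds; "tau": joint torques, N m; "tool_pos": TCP position; "tool_rot": TCP orientation; "force": force on the tool from outside, world axes, zero at the start; "moment": the same for the moment, N m; "gripper_width": finger opening in m.
Only numpy, scipy, OpenCV 4.12 (cv2) and the standard library are available. Lean on these libraries where they do the work, as an engineer would, in place of code of your own. Each camera call takes 0.05 s, during which the arm holds its last target.

## Working session

There is one attempt and no reset: what is moved stays moved. The work goes in short steps, Python scripts to look and compute and a tool call to move; the robot and the scene stay as the last step left them, time stands still between calls to the robot, and variables do not carry over. Pictures are saved under pics/ and viewed, and the job is handed in when it is done.

Besides the shell and the picture viewer there is one more tool, called after ">>>" as a command line: name --argument value ..., lists and objects as JSON in quotes. servo_tool: Moves the arm, as the interface text tells. Its arguments: {"type":"object","properties":{"delta_pos":{"type":"array","items":{"type":"array","items":{"type":"number"}}},"delta_rot":{"type":"array","items":{"type":"array","items":{"type":"number"}}},"fingers":{"type":"array","items":{"type":"number"}}},"required":["delta_pos","delta_rot","fingers"]}

```bash
ls; mkdir -p pics; python3 - <<'E'
from bench import robot
import cv2,numpy as np
s=robot.read_state()
print({k:np.round(v,3).tolist() for k,v in s.items()}, robot.grip_depth)
for n in ["side","top","wrist"]:
    im=robot.camera(n); cv2.imwrite(f"pics/{n}0.png",im[:,:,::-1])
    c=robot.get_calibration(n); print(n,c)
    for q in ["key","board","loose_screw","loose_screw_head"]:
        try: print(q,[(np.round(d["uv"],1).tolist(),round(d["p"],2)) for d in robot.search_frame(n,q)])
        except Exception as e: print(q,e)
E
```

```text
pics
{'time': 0.0, 'q': [-69.381, 26.896, -2.784, 87.875, 1.379, 65.373, -4.715], 'joint_vel': [0.027, 0.058, 0.024, -0.019, -0.038, -0.095, -0.017], 'tau': [0.0, -50.798, -0.081, -23.616, -0.061, 0.038, 0.0], 'tool_pos': [0.256, 0.624, 0.222], 'tool_rot': [[-0.925, 0.379, -0.001], [0.379, 0.925, -0.002], [-0.0, -0.002, -1.0]], 'force': [-0.419, -0.056, -0.127], 'moment': [0.022, -0.024, -0.044], 'gripper_width': 0.087} -0.0187
side {'mtx': array([[407.61176861,   0.        , 322.78790375],
       [  0.        , 407.61176861, 199.30845542],
       [  0.        ,   0.        ,   1.        ]]), 'rvec': array([ 0.13821585, -2.90926574,  1.03709539]), 'tvec': array([ 0.58483032, -0.03350505,  1.05489612])}
key [([258.3, 234.6], 0.92), ([309.4, 261.0], 0.62), ([255.6, 361.0], 0.57)]
board [([345.9, 285.8], 0.62)]
loose_screw [([328.8, 164.0], 0.61)]
loose_screw_head [([331.2, 163.0], 0.67)]
top {'mtx': array([[388.60821273,   0.        , 317.61765423],
       [  0.        , 388.60821273, 196.85626882],
       [  0.        ,   0.        ,   1.        ]]), 'rvec': array([ 2.12216181, -2.10934934,  0.17692918]), 'tvec': array([0.15754501, 0.57672453, 0.94762924])}
key [([260.5, 196.4], 0.71), ([182.6, 168.1], 0.65), ([284.9, 146.8], 0.56)]
board [([258.4, 228.4], 0.97)]
loose_screw [([365.2, 196.6], 0.75)]
loose_screw_head [([365.9, 199.5], 0.56)]
wrist {'mtx': array([[302.94831797,   0.        , 321.23121168],
       [  0.        , 302.94831797, 199.18784678],
       [  0.        ,   0.        ,   1.        ]]), 'rvec': array([-2.39546747, -1.60667383, -0.2403358 ]), 'tvec': array([-0.67498735, -0.0352092 ,  0.39379231])}
key []
board []
loose_screw []
loose_screw_head []
```

View pics/top0.png

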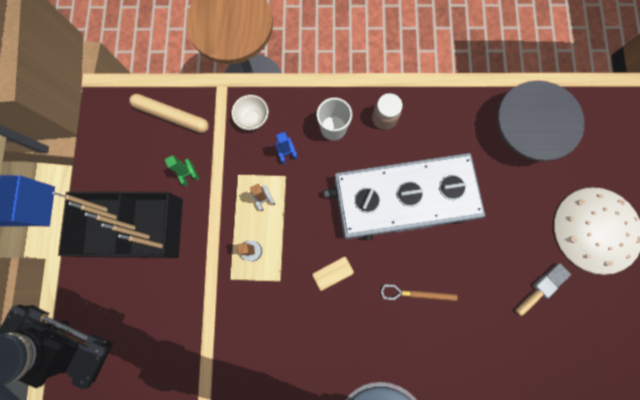

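View pics/side0.png

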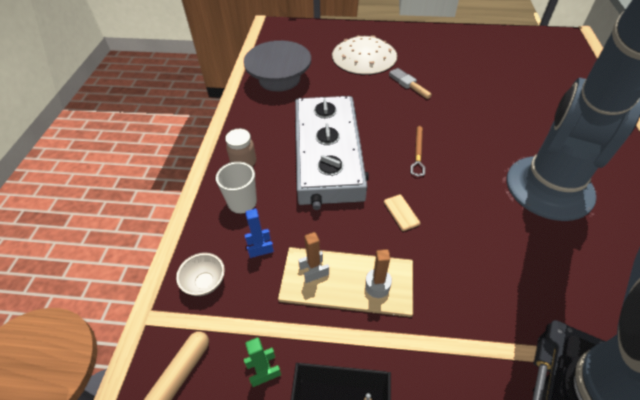

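View pics/wrist0.png

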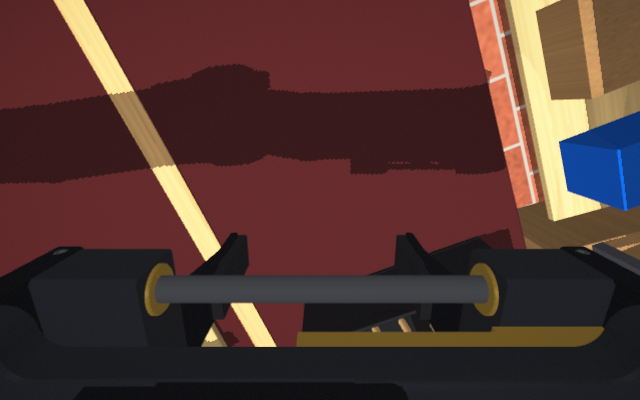

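```bash
cat > h.py <<'E'
import cv2,numpy as np
from bench import robot
def ray(n,uv,z,c=None):
    c=c or robot.get_calibration(n); R=cv2.Rodrigues(c["rvec"])[0]; t=c["tvec"]
    d=R.T@np.linalg.inv(c["mtx"])@np.array([uv[0],uv[1],1.]); o=-R.T@t
    return o+d*(z-o[2])/d[2]
def proj(n,P,c=None):
    c=c or robot.get_calibration(n)
    return cv2.projectPoints(np.atleast_2d(np.array(P,float)),c["rvec"],c["tvec"],c["mtx"],None)[0][:,0]
def crop(src,dst,x0,y0,w,h,k):
    im=cv2.imread(src)[y0:y0+h,x0:x0+w]; cv2.imwrite(dst,cv2.resize(im,None,fx=k,fy=k,interpolation=cv2.INTER_CUBIC))
E
python3 - <<'E'
from h import *
crop("pics/top0.png","pics/t_key.png",220,160,80,130,4.5)
crop("pics/top0.png","pics/t_box.png",325,145,170,100,4.5)
crop("pics/side0.png","pics/s_key.png",270,220,160,110,4.5)
for uv in [(260.5,196.4)]: print(ray("top",uv,.06))
print("screw",ray("top",(367,199.5),.08), ray("side",(330,163.5),.08))
E
```

```text
[0.57539023 0.30803868 0.06      ]
screw [0.56488283 0.03673004 0.08      ] [0.56419382 0.0434554  0.08      ]
```

View pics/t_key.png

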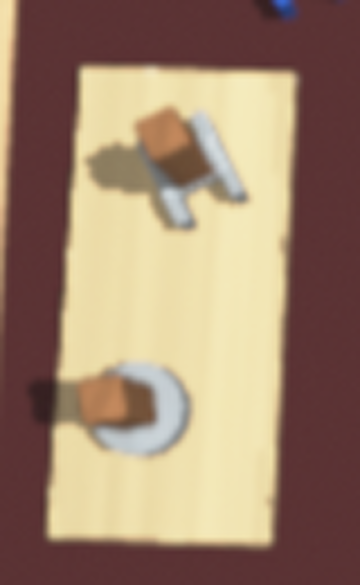

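View pics/t_box.png

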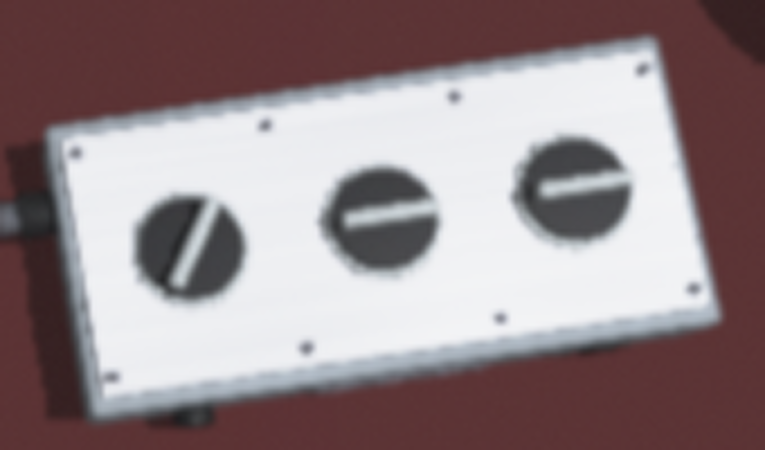

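View pics/s_key.png

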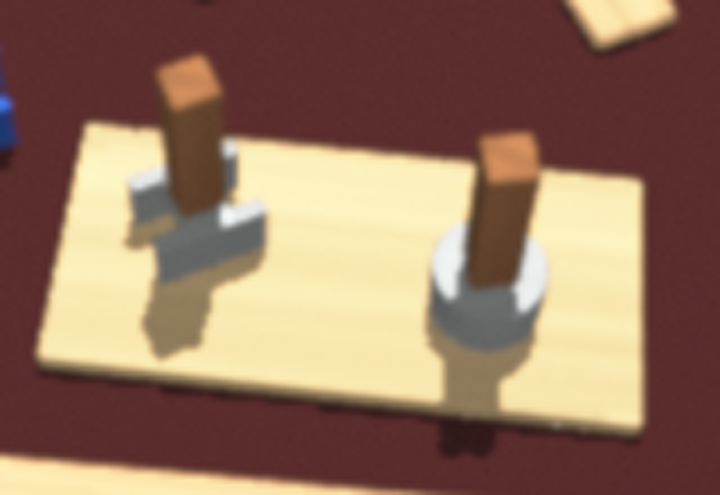

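```bash
cat >> h.py <<'E'
def box(x0,x1,y0,y1,z0,z1): return np.array([[x,y,z] for x in (x0,x1) for y in (y0,y1) for z in (z0,z1)])
KEY=[box(-.012,.012,-.012,.012,.034,.130),box(-.028,.028,.013,.022,0,.034),box(-.028,.028,-.022,-.013,0,.034),box(-.013,.013,-.022,.022,.022,.034)]
def render(n,parts,R,t,c=None,S=4):
    m=np.zeros((400*S,640*S),np.uint8)
    for p in parts:
        uv=proj(n,p@R.T+t,c); h=cv2.convexHull(((uv+.5)*S).astype(np.float32))
        cv2.fillConvexPoly(m,np.round(h).astype(np.int32),255)
    return cv2.resize(m,(640,400),interpolation=cv2.INTER_AREA)/255.
def Rz(a): return cv2.Rodrigues(np.array([0,0,a],float))[0]
E
python3 - <<'E'
from h import *
from scipy.optimize import minimize
M={}
for n in ["top","side"]:
    im=robot.camera(n)
    r=robot.outline_of(n,"key")
    print(n,[(np.round(d["uv"],1).tolist(),round(d["p"],2),int(d["region"].sum())) for d in r])
    b=(260,196) if n=="top" else (313,257)
    M[n]=min(r,key=lambda d:np.hypot(*(np.array(d["uv"])-b)))["region"].astype(float)
C={n:robot.get_calibration(n) for n in M}
def cost(p,ns=("top","side")):
    return sum(np.abs(render(n,KEY,Rz(p[2]),[p[0],p[1],.012],C[n])-M[n]).sum() for n in ns)
for ns in (("top",),("side",),("top","side")):
  best=None
  for a in (10,26,40):
    x=minimize(cost,[.575,.30,np.radians(a)],args=(ns,),method="Nelder-Mead",options=dict(initial_simplex=[[.575,.3,np.radians(a)],[.59,.3,np.radians(a)],[.575,.32,np.radians(a)],[.575,.3,np.radians(a+15)]]))
    if best is None or x.fun<best.fun: best=x
  print(ns,best.x[:2],np.degrees(best.x[2]),best.fun)
p=best.x
for n in M:
    im=robot.camera(n)[:,:,::-1].copy()
    m=(render(n,KEY,Rz(p[2]),[p[0],p[1],.012])>.5).astype(np.uint8)
    k=5; big=cv2.resize(im,None,fx=k,fy=k,interpolation=cv2.INTER_CUBIC)
    for mm,col in ((m,(0,255,0)),(M[n].astype(np.uint8),(0,0,255))):
        cs=cv2.findContours(cv2.resize(mm,None,fx=k,fy=k,interpolation=cv2.INTER_NEAREST),0,2)[0]; cv2.drawContours(big,cs,-1,col,1)
    u,v=proj(n,[[p[0],p[1],.06]])[0]; u,v=int(u*k),int(v*k)
    cv2.imwrite(f"pics/fit_{n}.png",big[v-200:v+200,u-200:u+200])
# box/bar points in top crop (4.5 scale)
f=lambda a,x,y:(a[0]+x/4.5-.5+.11,a[1]+y/4.5-.5+.11)
A=ray("top",f((325,145),178,285),.09);B=ray("top",f((325,145),212,205),.09); print("bar",A,B,(A+B)/2,np.degrees(np.arctan2(*(B-A)[1::-1])))
for c in ((380,217),(572,189)): print("flange",ray("top",f((325,145),*c),.074))
print("flange loose",ray("top",f((325,145),190,247),.074))
A=ray("top",f((325,145),55,128),.064);B=ray("top",f((325,145),655,40),.064);print("edge yaw",np.degrees(np.arctan2(*(B-A)[1::-1])),np.linalg.norm(A-B))
print("blue",ray("top",(285,147),.06))
for q in ((80,68),(297,72),(272,546),(48,540)): print("board",ray("top",f((220,160),*q),.012))
E
```

```text
top [([179.2, 167.9], 0.83, 452), ([286.6, 145.0], 0.55, 398)]
side [([257.4, 236.1], 0.94, 793), ([308.5, 261.3], 0.77, 870), ([257.1, 359.5], 0.7, 951)]
('top',) [0.4032255  0.13920838] 75.73171941424394 681.1254901960784
('side',) [0.57740646 0.30676868] 28.79443922982649 97.52941176470588
('top', 'side') [0.57779788 0.30740077] 28.596600339467795 884.2627450980392
bar [0.54184609 0.04514294 0.09      ] [0.586749   0.02572265 0.09      ] [0.56429754 0.03543279 0.09      ] -23.388251701736117
flange [ 0.58355128 -0.07013958  0.074     ]
flange [ 0.60003078 -0.17808923  0.074     ]
flange loose [0.56597028 0.03649527 0.074     ]
edge yaw -81.23170364955175 0.34956457180579154
blue [0.70811139 0.24792643 0.06      ]
board [0.64442207 0.3816146  0.012     ]
board [0.64236411 0.24956465 0.012     ]
board [0.36163273 0.25754983 0.012     ]
board [0.36395491 0.38728696 0.012     ]
```

```bash
python3 -c "
import cv2,numpy as np
cv2.imwrite('pics/fit.png',np.hstack([cv2.imread('pics/fit_top.png'),cv2.imread('pics/fit_side.png')]))"
```

```text
(no output)
```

View pics/fit.png

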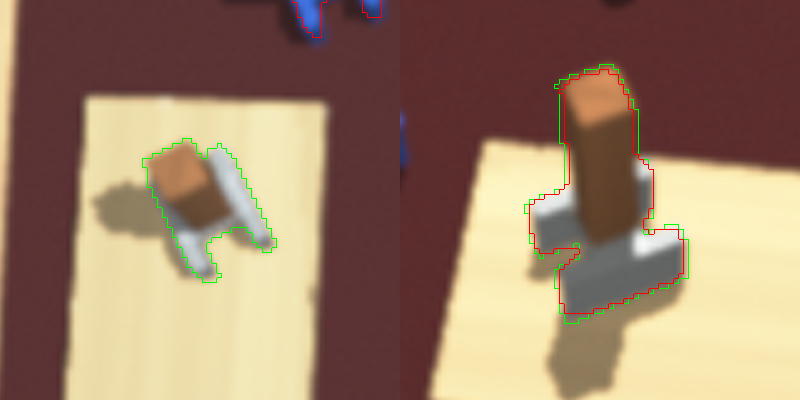

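```bash
cat >> h.py <<'E'
def delta(pos,yaw_y):
    """deltas in tool axes to bring the TCP to pos with tool y at world angle yaw_y deg, pointing down"""
    s=robot.read_state(); R=np.array(s["tool_rot"]); p=np.array(s["tool_pos"])
    a=np.radians(yaw_y); y=np.array([np.cos(a),np.sin(a),0]); z=np.array([0,0,-1.]); x=np.cross(y,z)
    T=np.stack([x,y,z],1)
    r=cv2.Rodrigues(R.T@T)[0][:,0]
    print("t",round(s["time"],2),"pos",p.round(4),"yaw_y",np.degrees(np.arctan2(R[1,1],R[0,1])).round(2),"q",np.round(s["q"],1),"F",np.round(s["force"],1),"M",np.round(s["moment"],2),"w",round(s["gripper_width"],4))
    print("dpos",(R.T@(np.array(pos)-p)).round(4).tolist(),"drot",np.degrees(r).round(2).tolist())
E
python3 -c "
from h import *
delta([.577,.307,.215],118.7)"
```

```text
t 1.05 pos [0.2558 0.6246 0.2226] yaw_y 67.72 q [-69.4  26.8  -2.8  87.8   1.4  65.4  -4.7] F [-0.  -0.2 -1.1] M [-0.03  0.01 -0.02] w 0.0872
dpos [-0.4176, -0.1722, 0.0075] drot [0.0, -0.0, -50.98]
```

>>> servo_tool --delta_pos '[[-0.035, -0.0143, 0.0006], [-0.07, -0.0287, 0.0013], [-0.104, -0.043, 0.002], [-0.139, -0.057, 0.0025], [-0.174, -0.072, 0.003], [-0.209, -0.086, 0.004], [-0.244, -0.1, 0.0045], [-0.278, -0.115, 0.005], [-0.313, -0.129, 0.0055], [-0.348, -0.1435, 0.006], [-0.383, -0.158, 0.007], [-0.4176, -0.1722, 0.0075]]' --delta_rot '[[0, 0, -4], [0, 0, -8], [0, 0, -13], [0, 0, -17], [0, 0, -21], [0, 0, -25], [0, 0, -30], [0, 0, -34], [0, 0, -38], [0, 0, -42], [0, 0, -47], [0, 0, -51]]' --fingers '[-1, -1, -1, -1, -1, -1, -1, -1, -1, -1, -1, -1]'

```text
time: 2.05
tool_pos: [0.5782, 0.3054, 0.2152]
tool_rot: [[-0.875, -0.484, 0.0], [-0.484, 0.875, 0.0], [-0.0, -0.0, -1.0]]
force: [0.5, 0.5, -0.4]
gripper_width: 0.0873
```

```bash
python3 -c "
from h import *
delta([.577,.307,.215],118.7)"
```

```text
t 2.05 pos [0.5782 0.3054 0.2152] yaw_y 118.94 q [-27.1  25.4  -6.3  91.2   3.   63.5  84.9] F [ 0.5  0.5 -0.4] M [ 0.16 -0.02 -0.07] w 0.0873
dpos [0.0003, 0.002, 0.0002] drot [-0.0, 0.02, 0.24]
```

```bash
python3 - <<'E'
from h import *
c=robot.get_calibration("wrist"); im=robot.camera("wrist")[:,:,::-1].copy()
for p in KEY:
    uv=proj("wrist",p@Rz(np.radians(28.7)).T+[.577,.307,.012],c)
    h=cv2.convexHull(uv.astype(np.float32)).round().astype(np.int32)
    if np.abs(h).max()<2000: cv2.polylines(im,[h],True,(0,255,0),1)
cv2.imwrite("pics/w1.png",im)
R=cv2.Rodrigues(c["rvec"])[0]; print(-R.T@c["tvec"],R[2])
E
```

```text
[0.50690855 0.26659458 0.37905011] [ 0.25680564  0.14179686 -0.95600445]
```

View pics/w1.png

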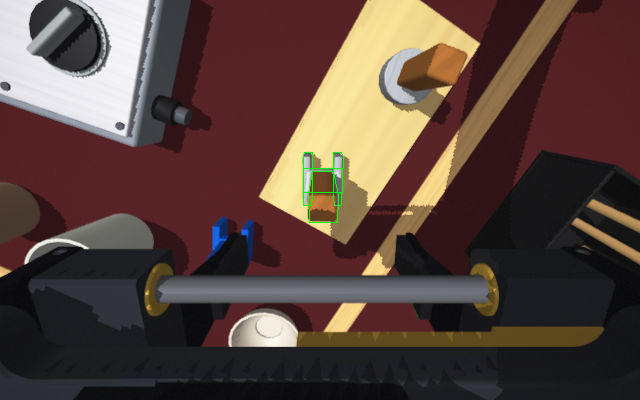

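>>> servo_tool --delta_pos '[[0, 0.002, 0.02], [0, 0.002, 0.05], [0, 0.002, 0.08], [0, 0.002, 0.105], [0, 0.002, 0.117], [0, 0.002, 0.117], [0, 0.002, 0.117]]' --delta_rot '[[0, 0, 0], [0, 0, 0], [0, 0, 0], [0, 0, 0], [0, 0, 0], [0, 0, 0], [0, 0, 0]]' --fingers '[-1, -1, -1, -1, -1, -1, -1]'

```text
time: 2.68
tool_pos: [0.5853, 0.2974, 0.0981]
tool_rot: [[-0.88, -0.475, 0.005], [-0.475, 0.88, -0.006], [-0.002, -0.008, -1.0]]
force: [0.5, -0.5, -0.1]
gripper_width: 0.0872
```

>>> servo_tool --delta_pos '[[0, 0, 0], [0, 0, 0], [0, 0, 0], [0, 0, 0], [0, 0, 0], [0, 0, 0], [0, 0, 0], [0, 0, 0], [0, 0, 0], [0, 0, 0]]' --delta_rot '[[0, 0, 0], [0, 0, 0], [0, 0, 0], [0, 0, 0], [0, 0, 0], [0, 0, 0], [0, 0, 0], [0, 0, 0], [0, 0, 0], [0, 0, 0]]' --fingers '[1, 1, 1, 1, 1, 1, 1, 1, 1, 1]'

```text
time: 3.52
tool_pos: [0.5852, 0.2979, 0.0982]
tool_rot: [[-0.88, -0.475, 0.005], [-0.475, 0.88, -0.005], [-0.002, -0.007, -1.0]]
force: [-1.0, -0.1, 0.8]
gripper_width: 0.0283
```

```bash
python3 - <<'E'
from h import *
delta([.577,.307,.098],118.7)
import subprocess
for n in ("side","wrist"): cv2.imwrite(f"pics/{n}2.png",robot.camera(n)[:,:,::-1])
crop("pics/side2.png","pics/side2c.png",220,180,200,150,2)
crop("pics/wrist2.png","pics/wrist2c.png",220,130,200,150,2)
cv2.imwrite("pics/g2.png",np.hstack([cv2.imread("pics/side2c.png"),cv2.imread("pics/wrist2c.png")]))
E
```

```text
t 3.52 pos [0.5852 0.2979 0.0982] yaw_y 118.39 q [-26.9  32.1  -5.6  97.1   4.4  51.   84. ] F [-1.  -0.1  0.8] M [ 0.23  0.07 -0.04] w 0.0283
dpos [0.0029, 0.0119, 0.0001] drot [-0.42, 0.13, -0.31]
```

View pics/g2.png

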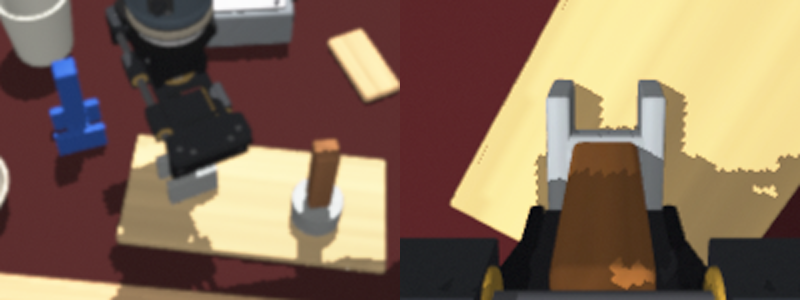

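>>> servo_tool --delta_pos '[[0, 0, 0], [0, 0, 0], [0, 0, 0], [0, 0, 0]]' --delta_rot '[[0, 0, 0], [0, 0, 0], [0, 0, 0], [0, 0, 0]]' --fingers '[1, 1, 1, 1]'

```text
time: 3.95
tool_pos: [0.5851, 0.298, 0.0981]
tool_rot: [[-0.88, -0.475, 0.005], [-0.475, 0.88, -0.005], [-0.002, -0.007, -1.0]]
force: [-0.6, 0.5, -0.0]
gripper_width: 0.0237
```

```bash
python3 - <<'E'
from h import *
delta([.577,.307,.098],118.7)
cv2.imwrite(f"pics/w3.png",robot.camera("wrist")[:,:,::-1])
E
```

```text
t 3.95 pos [0.5851 0.298  0.0981] yaw_y 118.38 q [-26.9  32.1  -5.6  97.1   4.4  51.   84. ] F [-0.6  0.5 -0. ] M [0.3  0.23 0.01] w 0.0237
dpos [0.0028, 0.0117, 0.0001] drot [-0.4, 0.12, -0.32]
```

View pics/w3.png

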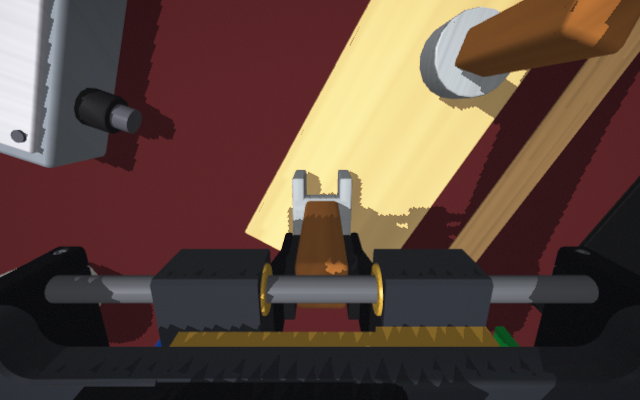

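>>> servo_tool --delta_pos '[[0, 0, -0.01], [0, 0, -0.03], [0, 0, -0.06], [0, 0, -0.09], [0, 0, -0.12], [0, 0, -0.12], [0, 0, -0.12]]' --delta_rot '[[0, 0, 0], [0, 0, 0], [0, 0, 0], [0, 0, 0], [0, 0, 0], [0, 0, 0], [0, 0, 0]]' --fingers '[1, 1, 1, 1, 1, 1, 1]'

```text
time: 4.58
tool_pos: [0.5853, 0.2986, 0.2204]
tool_rot: [[-0.88, -0.475, 0.009], [-0.475, 0.88, -0.004], [-0.006, -0.007, -1.0]]
force: [-1.1, -0.0, -2.9]
gripper_width: 0.024
```

```bash
python3 - <<'E'
from h import *
delta([.565,.0365,.22],67-20)
E
```

```text
t 4.58 pos [0.5853 0.2986 0.2204] yaw_y 118.36 q [-26.7  25.2  -5.9  90.7   3.3  63.9  84.9] F [-1.1 -0.  -2.9] M [0.09 0.03 0.  ] w 0.024
dpos [0.1424, -0.221, 0.0012] drot [-0.16, 0.56, 71.36]
```

```bash
python3 - <<'E'
from h import *
delta([.565,.0365,.22],62)
E
```

```text
t 4.58 pos [0.5853 0.2986 0.2204] yaw_y 118.36 q [-26.7  25.2  -5.9  90.7   3.3  63.9  84.9] F [-1.1 -0.  -2.9] M [0.09 0.03 0.  ] w 0.024
dpos [0.1424, -0.221, 0.0012] drot [-0.23, 0.53, 56.36]
```

>>> servo_tool --delta_pos '[[0.007, -0.011, 0], [0.02, -0.031, 0], [0.034, -0.053, 0], [0.049, -0.076, 0], [0.064, -0.1, 0], [0.08, -0.124, 0], [0.095, -0.148, 0], [0.109, -0.17, 0], [0.122, -0.19, 0.001], [0.133, -0.207, 0.001], [0.1424, -0.221, 0.001], [0.1424, -0.221, 0.001]]' --delta_rot '[[0, 0, 3], [0, 0, 8], [0, 0, 13.5], [0, 0.1, 19.5], [0, 0.2, 25.5], [0, 0.3, 31.5], [-0.1, 0.3, 37.5], [-0.1, 0.4, 43], [-0.2, 0.5, 48.3], [-0.2, 0.5, 52.5], [-0.2, 0.5, 56.4], [-0.2, 0.5, 56.4]]' --fingers '[1, 1, 1, 1, 1, 1, 1, 1, 1, 1, 1, 1]'

```text
time: 5.58
tool_pos: [0.5632, 0.0308, 0.2184]
tool_rot: [[-0.879, 0.477, -0.004], [0.478, 0.879, -0.004], [0.001, -0.006, -1.0]]
force: [-0.5, 0.2, -2.2]
gripper_width: 0.0239
```

```bash
python3 - <<'E'
from h import *
delta([.565,.0365,.22],62)
for n in ("side","wrist"): cv2.imwrite(f"pics/{n}4.png",robot.camera(n)[:,:,::-1])
crop("pics/side4.png","pics/side4c.png",260,60,160,130,4)
E
```

```text
t 5.58 pos [0.5632 0.0308 0.2184] yaw_y 61.48 q [-15.3  16.8   9.6 103.8  -2.9  59.9  56.9] F [-0.5  0.2 -2.2] M [-0.1  -0.01 -0.01] w 0.0239
dpos [0.0012, 0.0059, -0.0016] drot [-0.33, -0.08, -0.52]
```

View pics/side4c.png

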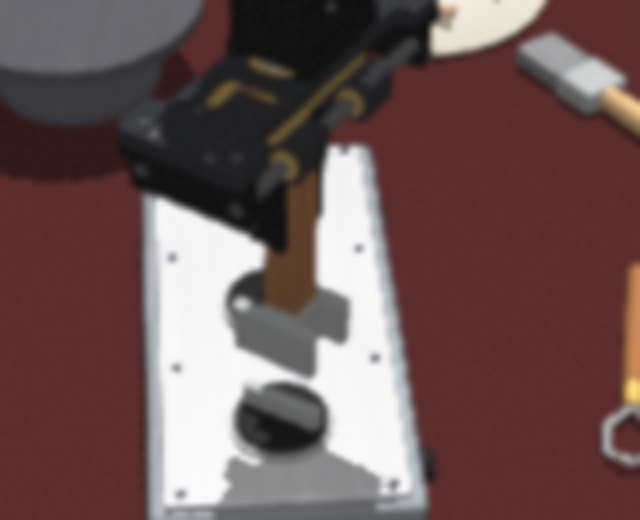

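View pics/wrist4.png

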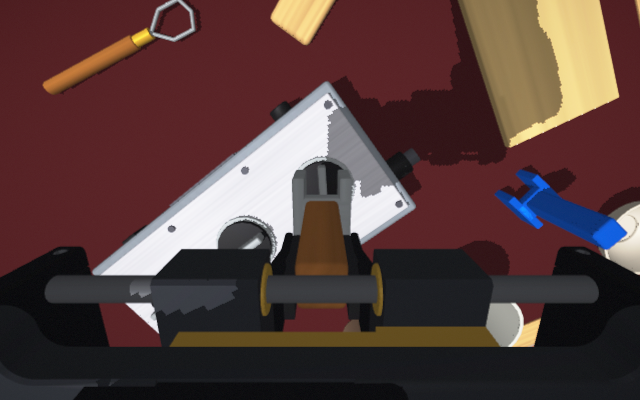

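```bash
python3 - <<'E'
from h import *
def draw(n,im,S,yaw,k,ox,oy,key=None,c=None):
    big=cv2.resize(im,None,fx=k,fy=k,interpolation=cv2.INTER_CUBIC)
    a=np.linspace(0,2*np.pi,60)
    circ=np.stack([S[0]+.03*np.cos(a),S[1]+.03*np.sin(a),0*a+.074],1)
    P=[circ]
    b=box(-.027,.027,-.004,.004,0.014,.016)@Rz(np.radians(yaw)).T+[S[0],S[1],.074]
    P.append(cv2_h:=b)
    for i,pts in enumerate(P):
        uv=proj(n,pts,c); uv=(uv+.5)*k-.5
        h=cv2.convexHull(uv.astype(np.float32)).round().astype(np.int32)
        cv2.polylines(big,[h],True,[(0,255,0),(0,0,255)][i],1)
    if key is not None:
        for p in KEY:
            uv=(proj(n,p@Rz(np.radians(key[3])).T+key[:3],c)+.5)*k-.5
            cv2.polylines(big,[cv2.convexHull(uv.astype(np.float32)).round().astype(np.int32)],True,(255,0,255),1)
    return big[oy*k:oy*k+100*k,ox*k:ox*k+90*k]
S=(.565,.0365);Y=-23.4
A=draw("top",cv2.imread("pics/top0.png"),S,Y,4,325,150)
B=draw("side",cv2.imread("pics/side0.png"),S,Y,4,285,110)
st=robot.read_state();p=st["tool_pos"];R=np.array(st["tool_rot"])
yk=np.degrees(np.arctan2(R[1,1],R[0,1]))-90
C=draw("wrist",cv2.imread("pics/wrist4.png"),S,Y,4,275,130,(p[0],p[1],p[2]-.086,yk))
D=draw("side",cv2.imread("pics/side4.png"),S,Y,4,285,90,(p[0],p[1],p[2]-.086,yk))
cv2.imwrite("pics/ov.png",cv2.resize(np.vstack([np.hstack([A,B]),np.hstack([C,D])]),(720,600)) if 0 else np.hstack([A,B])[:,:])
cv2.imwrite("pics/ov2.png",np.hstack([C,D]))
E
```

```text
(no output)
```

View pics/ov.png

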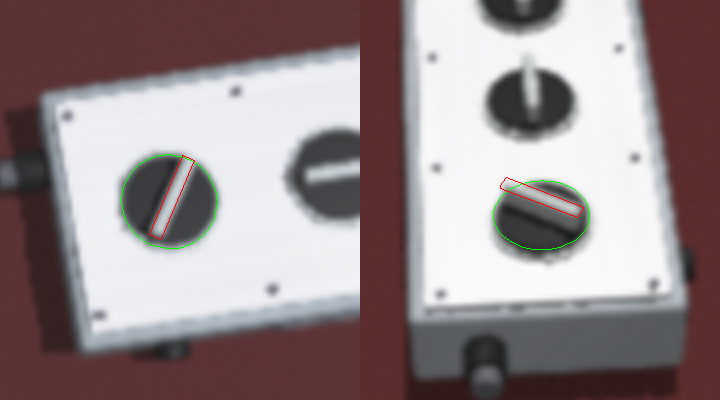

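View pics/ov2.png

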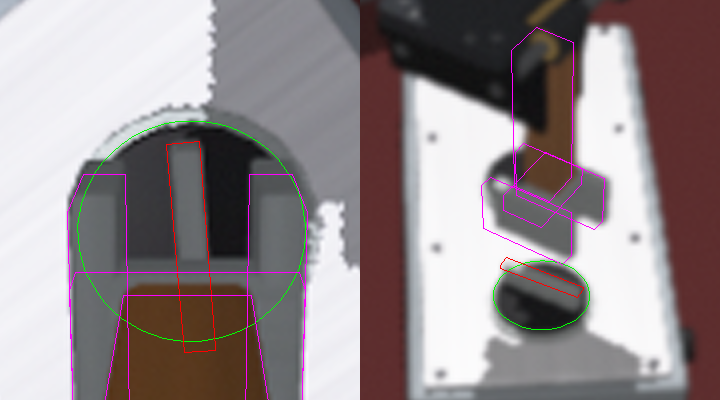

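```bash
python3 - <<'E'
from h import *
delta([.5675,.0352,.188],62)
E
```

```text
t 5.68 pos [0.564  0.036  0.2188] yaw_y 61.94 q [-15.4  16.8   9.3 103.7  -3.1  59.9  57. ] F [-0.4  0.4 -2.1] M [ 0.05 -0.01 -0.01] w 0.0238
dpos [-0.0036, 0.001, 0.0308] drot [-0.11, -0.11, -0.06]
```

>>> servo_tool --delta_pos '[[-0.0018, 0.0005, 0.01], [-0.0036, 0.001, 0.02], [-0.0036, 0.001, 0.0308], [-0.0036, 0.001, 0.0308], [-0.0036, 0.001, 0.0308], [-0.0036, 0.001, 0.0308]]' --delta_rot '[[0, 0, 0], [0, 0, 0], [-0.1, -0.1, 0], [-0.1, -0.1, 0], [-0.1, -0.1, 0], [-0.1, -0.1, 0]]' --fingers '[1, 1, 1, 1, 1, 1]'

```text
time: 6.18
tool_pos: [0.5676, 0.0358, 0.1877]
tool_rot: [[-0.883, 0.469, -0.001], [0.469, 0.883, 0.0], [0.001, -0.0, -1.0]]
force: [0.7, -0.1, -2.0]
gripper_width: 0.024
```

```bash
python3 - <<'E'
from h import *
delta([.5675,.0352,.164],62)
for n in ("side","wrist"): cv2.imwrite(f"pics/{n}5.png",robot.camera(n)[:,:,::-1])
crop("pics/side5.png","pics/side5c.png",280,80,100,100,4)
crop("pics/wrist5.png","pics/wrist5c.png",270,130,100,100,4)
cv2.imwrite("pics/g5.png",np.hstack([cv2.imread("pics/side5c.png"),cv2.imread("pics/wrist5c.png")]))
E
```

```text
t 6.18 pos [0.5676 0.0358 0.1877] yaw_y 62.0 q [-15.1  18.9   9.1 105.3  -3.5  56.1  57.5] F [ 0.7 -0.1 -2. ] M [-0.03 -0.02  0.02] w 0.024
dpos [-0.0002, -0.0005, 0.0237] drot [-0.02, -0.03, 0.0]
```

View pics/g5.png

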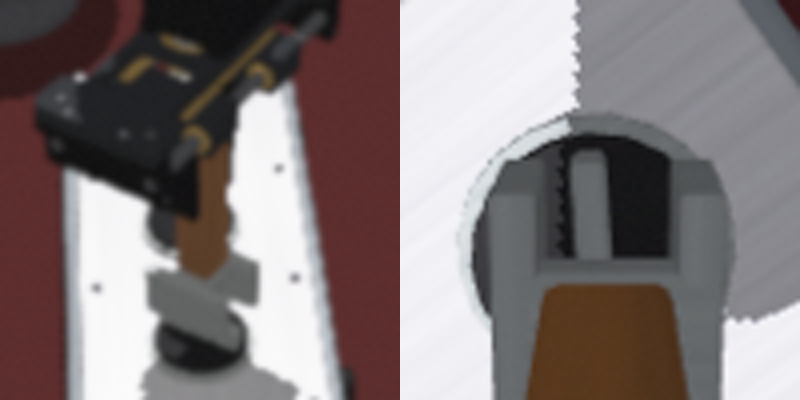

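>>> servo_tool --delta_pos '[[0, 0, 0.008], [0, 0, 0.016], [0, -0.0005, 0.0237], [0, -0.0005, 0.0237], [0, -0.0005, 0.0237]]' --delta_rot '[[0, 0, 0], [0, 0, 0], [0, 0, 0], [0, 0, 0], [0, 0, 0]]' --fingers '[1, 1, 1, 1, 1]'

```text
time: 6.7
tool_pos: [0.567, 0.0349, 0.1637]
tool_rot: [[-0.883, 0.47, -0.001], [0.47, 0.883, -0.0], [0.001, -0.001, -1.0]]
force: [-0.1, 0.4, -2.1]
gripper_width: 0.0238
```

```bash
python3 - <<'E'
from h import *
delta([.5675,.0352,.164],62)
for n in ("side","wrist"): cv2.imwrite(f"pics/{n}6.png",robot.camera(n)[:,:,::-1])
crop("pics/side6.png","pics/side6c.png",280,80,100,100,4)
crop("pics/wrist6.png","pics/wrist6c.png",270,130,100,100,4)
cv2.imwrite("pics/g6.png",np.hstack([cv2.imread("pics/side6c.png"),cv2.imread("pics/wrist6c.png")]))
E
```

```text
t 6.7 pos [0.567  0.0349 0.1637] yaw_y 61.97 q [-14.8  20.3   9.  106.8  -3.9  53.3  57.9] F [-0.1  0.4 -2.1] M [ 0.06 -0.02 -0.05] w 0.0238
dpos [-0.0003, 0.0005, -0.0003] drot [-0.05, -0.06, -0.03]
```

View pics/g6.png

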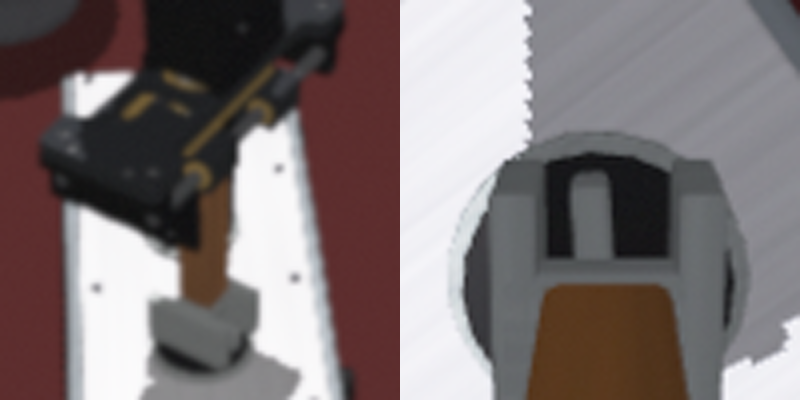

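>>> servo_tool --delta_pos '[[0, 0, 0], [0, 0, 0], [0, 0, 0], [0, -0.0005, 0], [0, -0.0005, 0], [0, -0.0005, 0], [0, -0.0005, 0], [0, -0.001, 0], [0, -0.001, 0], [0, -0.001, 0], [0, -0.001, 0], [0, -0.001, 0]]' --delta_rot '[[0, 0, 2], [0, 0, 5], [0, 0, 8.5], [0, 0, 12], [0, 0, 15.5], [0, 0, 19], [0, 0, 22.5], [0, 0, 26], [0, 0, 29.5], [0, 0, 33], [0, 0, 36], [0, 0, 36]]' --fingers '[1, 1, 1, 1, 1, 1, 1, 1, 1, 1, 1, 1]'

```text
time: 7.8
tool_pos: [0.5669, 0.0328, 0.1649]
tool_rot: [[-0.437, 0.9, -0.0], [0.9, 0.437, -0.002], [-0.001, -0.001, -1.0]]
force: [-1.4, -1.6, -2.4]
gripper_width: 0.0238
```

```bash
python3 - <<'E'
from h import *
delta([.5645,.0338,.1635],-11)
for n in ("side","wrist"): cv2.imwrite(f"pics/{n}7.png",robot.camera(n)[:,:,::-1])
crop("pics/side7.png","pics/side7c.png",280,80,100,100,4)
crop("pics/wrist7.png","pics/wrist7c.png",270,130,100,100,4)
cv2.imwrite("pics/g7.png",np.hstack([cv2.imread("pics/side7c.png"),cv2.imread("pics/wrist7c.png")]))
E
```

```text
t 7.8 pos [0.5669 0.0328 0.1649] yaw_y 25.89 q [-20.7  20.5  16.7 107.1  -7.1  53.4  25.1] F [-1.4 -1.6 -2.4] M [-0.81  0.47  0.14] w 0.0238
dpos [0.002, -0.0017, 0.0014] drot [-0.02, 0.09, 36.89]
```

View pics/g7.png

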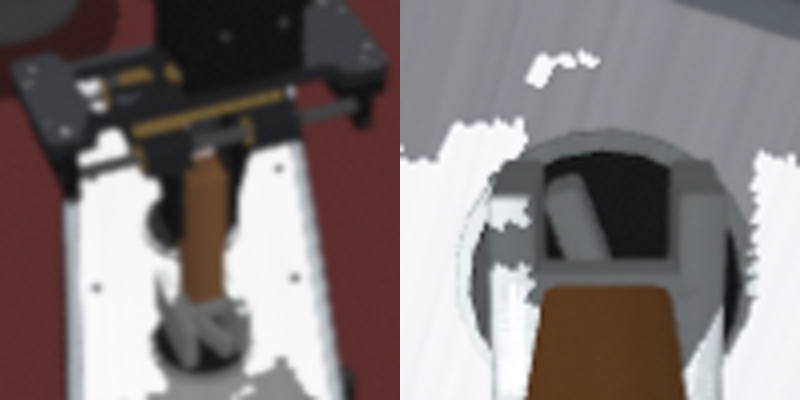

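>>> servo_tool --delta_pos '[[0, 0, 0.0003], [0, 0, 0.0005], [0.0005, -0.0005, 0.001], [0.0005, -0.0005, 0.0014], [0.001, -0.001, 0.0014], [0.001, -0.001, 0.0014], [0.0015, -0.0015, 0.0014], [0.0015, -0.0015, 0.0014], [0.002, -0.0017, 0.0014], [0.002, -0.0017, 0.0014], [0.002, -0.0017, 0.0014], [0.002, -0.0017, 0.0014]]' --delta_rot '[[0, 0, 2], [0, 0, 5], [0, 0, 8.5], [0, 0, 12], [0, 0, 15.5], [0, 0, 19], [0, 0, 22.5], [0, 0, 26], [0, 0, 29.5], [0, 0, 33], [0, 0, 36], [0, 0, 37]]' --fingers '[1, 1, 1, 1, 1, 1, 1, 1, 1, 1, 1, 1]'

```text
time: 8.9
tool_pos: [0.5658, 0.0338, 0.1638]
tool_rot: [[0.191, 0.982, 0.003], [0.982, -0.191, -0.002], [-0.001, 0.003, -1.0]]
force: [1.1, -3.4, -2.8]
gripper_width: 0.024
```

```bash
python3 - <<'E'
from h import *
delta([.5645,.0338,.1635],-11)
for n in ("top","wrist"): cv2.imwrite(f"pics/{n}8.png",robot.camera(n)[:,:,::-1])
crop("pics/wrist8.png","pics/wrist8c.png",240,60,160,160,3.5)
E
```

```text
t 8.9 pos [0.5658 0.0338 0.1638] yaw_y -10.99 q [-27.1  21.1  24.8 107.8 -10.7  53.2  -8.4] F [ 1.1 -3.4 -2.8] M [-1.   -0.38  0.1 ] w 0.024
dpos [-0.0002, -0.0012, 0.0003] drot [0.18, 0.08, 0.01]
```

View pics/wrist8c.png

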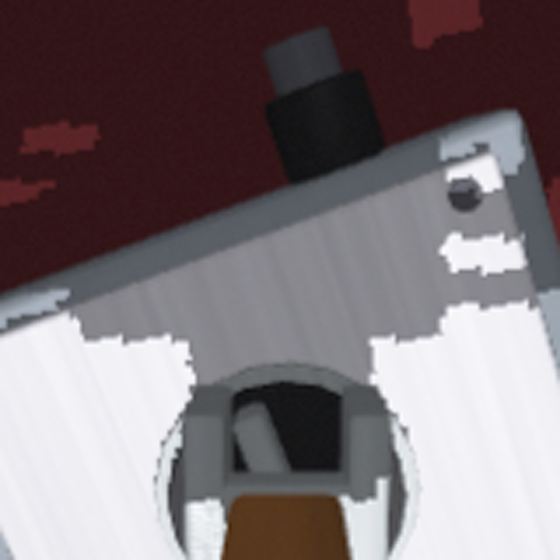

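>>> servo_tool --delta_pos '[[0, -0.0005, 0], [0, -0.001, 0], [0, -0.001, 0], [0, -0.001, 0]]' --delta_rot '[[0, 0, 2], [0, 0, 4], [0, 0, 4], [0, 0, 4]]' --fingers '[1, 1, 1, 1]'

```text
time: 9.33
tool_pos: [0.5656, 0.0342, 0.1639]
tool_rot: [[0.253, 0.967, 0.005], [0.967, -0.253, -0.002], [-0.001, 0.005, -1.0]]
force: [3.2, -2.6, -5.8]
gripper_width: 0.0243
```

```bash
python3 - <<'E'
from h import *
delta([.5645,.0338,.1635],-11)
for n in ("side","wrist"): cv2.imwrite(f"pics/{n}9.png",robot.camera(n)[:,:,::-1])
crop("pics/wrist9.png","pics/wrist9c.png",280,140,80,80,5)
crop("pics/side9.png","pics/side9c.png",280,90,80,80,5)
cv2.imwrite("pics/g9.png",np.hstack([cv2.imread("pics/side9c.png"),cv2.imread("pics/wrist9c.png")]))
E
```

```text
t 9.33 pos [0.5656 0.0342 0.1639] yaw_y -14.66 q [-27.8  21.1  25.6 107.9 -11.   53.1 -11.8] F [ 3.2 -2.6 -5.8] M [-0.94 -0.87  0.87] w 0.0243
dpos [-0.0007, -0.001, 0.0004] drot [0.3, 0.06, -3.66]
```

View pics/g9.png

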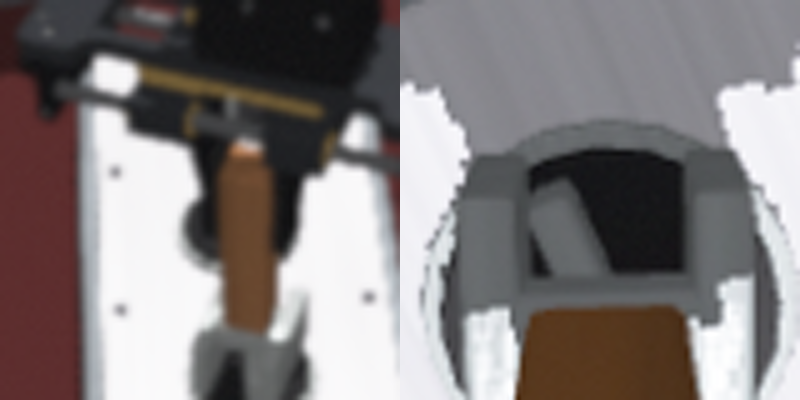

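>>> servo_tool --delta_pos '[[0, 0, 0], [0, 0, 0], [0, 0, 0], [0, 0, 0], [0, 0, 0], [0, 0, 0], [0, 0, -0.01], [0, 0, -0.03], [0, 0, -0.055], [0, 0, -0.07], [0, 0, -0.07]]' --delta_rot '[[0, 0, -4], [0, 0, -9], [0, 0, -14], [0, 0, -18], [0, 0, -18], [0, 0, -18], [0, 0, -18], [0, 0, -18], [0, 0, -18], [0, 0, -18], [0, 0, -18]]' --fingers '[1, 1, 1, 1, 1, 1, 1, 1, 1, 1, 1]'

```text
time: 10.35
tool_pos: [0.5676, 0.0347, 0.2383]
tool_rot: [[-0.055, 0.998, 0.012], [0.998, 0.055, 0.0], [-0.0, 0.012, -1.0]]
force: [0.7, 1.2, -2.3]
gripper_width: 0.0239
```

```bash
python3 - <<'E'
from h import *
delta([.575,.31,.235],28+3)
for n in ("side","wrist"): cv2.imwrite(f"pics/{n}10.png",robot.camera(n)[:,:,::-1])
crop("pics/wrist10.png","pics/wrist10c.png",260,90,120,120,3.3)
crop("pics/side10.png","pics/side10c.png",270,70,120,120,3.3)
cv2.imwrite("pics/g10.png",np.hstack([cv2.imread("pics/side10c.png"),cv2.imread("pics/wrist10c.png")]))
E
```

```text
t 10.35 pos [0.5676 0.0347 0.2383] yaw_y 3.17 q [-26.   16.2  22.7 103.1  -7.   61.4   2.3] F [ 0.7  1.2 -2.3] M [-0.08 -0.03 -0.03] w 0.0239
dpos [0.2745, 0.0226, 0.0035] drot [0.68, 0.19, -27.83]
```

View pics/g10.png

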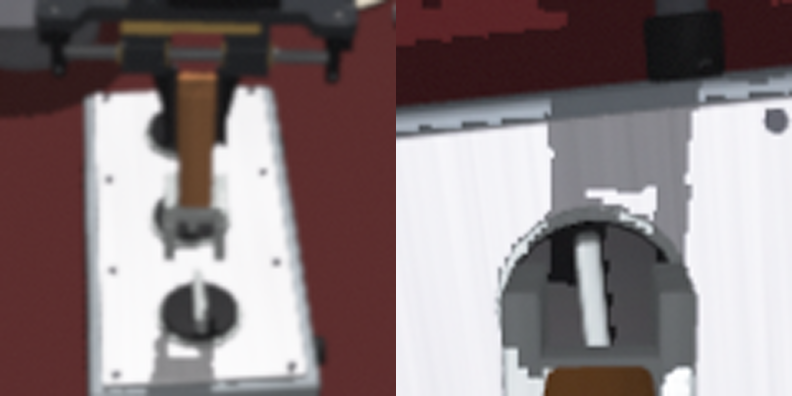

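>>> servo_tool --delta_pos '[[0.01, 0.001, 0], [0.03, 0.002, 0], [0.056, 0.005, 0], [0.086, 0.007, 0], [0.118, 0.01, 0], [0.15, 0.013, 0.001], [0.182, 0.016, 0.002], [0.212, 0.019, 0.003], [0.24, 0.022, 0.0035], [0.262, 0.025, 0.0035], [0.276, 0.027, 0.0035], [0.276, 0.027, 0.0035]]' --delta_rot '[[0, 0, -1], [0, 0, -3], [0.1, 0, -6], [0.2, 0, -9], [0.3, 0, -12], [0.4, 0.1, -15], [0.5, 0.1, -18], [0.6, 0.2, -21], [0.7, 0.2, -24], [0.7, 0.2, -26], [0.7, 0.2, -28], [0.7, 0.2, -28]]' --fingers '[1, 1, 1, 1, 1, 1, 1, 1, 1, 1, 1, 1]'

```text
time: 11.45
tool_pos: [0.5742, 0.318, 0.2289]
tool_rot: [[-0.526, 0.85, -0.01], [0.85, 0.526, 0.001], [0.006, -0.008, -1.0]]
force: [-0.1, 0.6, -2.0]
gripper_width: 0.0235
```

```bash
python3 - <<'E'
from h import *
for n in ("side","wrist","top"): cv2.imwrite(f"pics/{n}11.png",robot.camera(n)[:,:,::-1])
delta([.58,.313,.105],31)
crop("pics/wrist11.png","pics/wrist11c.png",220,60,200,200,2)
crop("pics/side11.png","pics/side11c.png",220,140,200,200,2)
cv2.imwrite("pics/g11.png",np.hstack([cv2.imread("pics/side11c.png"),cv2.imread("pics/wrist11c.png")]))
E
```

```text
t 11.6 pos [0.5764 0.3104 0.2299] yaw_y 31.16 q [-40.3  24.9  11.8  90.6  -5.5  65.6   3.9] F [-0.2 -0.4 -3.2] M [-0.1   0.03 -0.02] w 0.0239
dpos [0.0002, 0.0055, 0.1249] drot [-0.51, -0.08, 0.16]
```

View pics/g11.png

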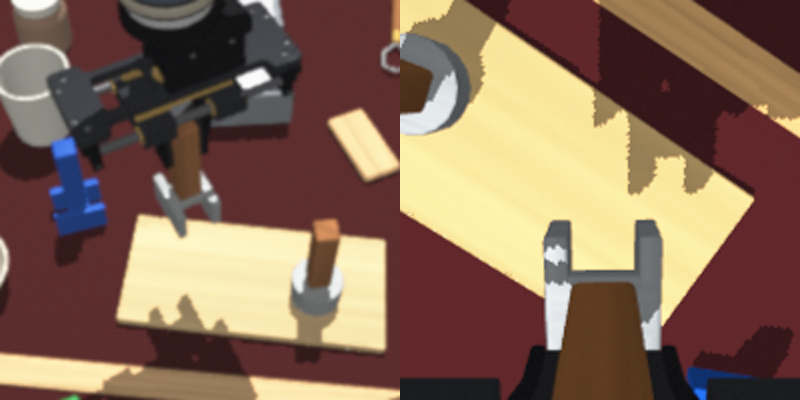

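View pics/top11.png

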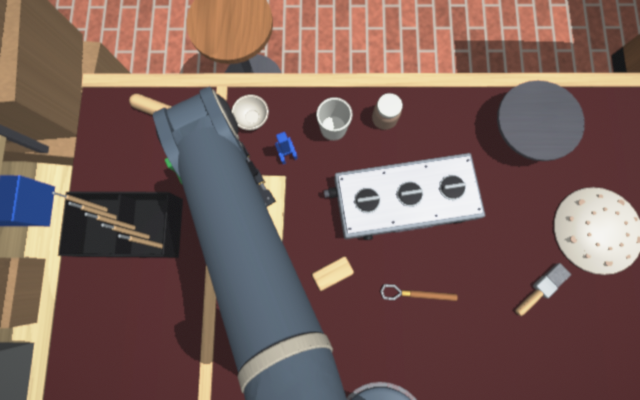

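>>> servo_tool --delta_pos '[[0, 0.001, 0.02], [0, 0.003, 0.05], [0, 0.005, 0.08], [0, 0.0055, 0.105], [0, 0.0055, 0.12], [0, 0.0055, 0.125], [0, 0.0055, 0.125], [0, 0.0055, 0.125]]' --delta_rot '[[0, 0, 0], [-0.2, 0, 0], [-0.4, -0.1, 0], [-0.5, -0.1, 0], [-0.5, -0.1, 0], [-0.5, -0.1, 0], [-0.5, -0.1, 0], [-0.5, -0.1, 0]]' --fingers '[1, 1, 1, 1, 1, 1, 1, 1]'

```text
time: 12.27
tool_pos: [0.581, 0.312, 0.1059]
tool_rot: [[-0.516, 0.857, 0.001], [0.857, 0.516, -0.0], [-0.001, 0.001, -1.0]]
force: [-0.1, -1.3, -1.9]
gripper_width: 0.024
```

```bash
python3 - <<'E'
from h import *
for n in ("side","wrist"): cv2.imwrite(f"pics/{n}12.png",robot.camera(n)[:,:,::-1])
delta([.58,.313,.099],31)
crop("pics/wrist12.png","pics/wrist12c.png",270,110,100,100,4)
crop("pics/side12.png","pics/side12c.png",260,190,100,100,4)
cv2.imwrite("pics/g12.png",np.hstack([cv2.imread("pics/side12c.png"),cv2.imread("pics/wrist12c.png")]))
E
```

```text
t 12.37 pos [0.5814 0.3129 0.1068] yaw_y 31.11 q [-39.4  31.8  10.5  97.   -7.   51.7   5.1] F [ 0.2  0.6 -2.1] M [-0.    0.03 -0.04] w 0.0239
dpos [0.0008, -0.0012, 0.0078] drot [0.18, 0.03, 0.11]
```

View pics/g12.png

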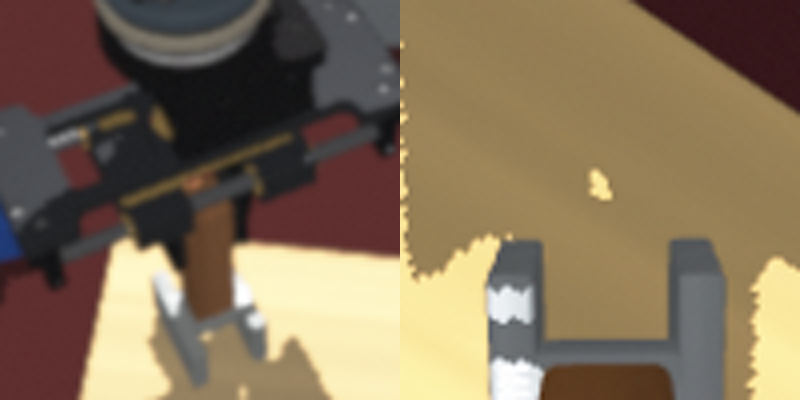

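>>> servo_tool --delta_pos '[[0, 0, 0.003], [0, 0, 0.006], [0, 0, 0.0078], [0, 0, 0.0078], [0, 0, 0.0078]]' --delta_rot '[[0.1, 0, 0], [0.2, 0, 0], [0.2, 0, 0], [0.2, 0, 0], [0.2, 0, 0]]' --fingers '[1, 1, 1, 1, 1]'

```text
time: 12.78
tool_pos: [0.5813, 0.3129, 0.0988]
tool_rot: [[-0.517, 0.856, -0.0], [0.856, 0.517, -0.001], [-0.0, -0.001, -1.0]]
force: [-1.7, 0.3, -2.6]
gripper_width: 0.0241
```

>>> servo_tool --delta_pos '[[0, 0, 0.0005], [0, 0, 0.001], [0, 0, 0.001]]' --delta_rot '[[0, 0, 0], [0, 0, 0], [0, 0, 0]]' --fingers '[1, 1, 1]'

```text
time: 13.03
tool_pos: [0.5813, 0.313, 0.0981]
tool_rot: [[-0.517, 0.856, -0.0], [0.856, 0.517, -0.001], [-0.0, -0.001, -1.0]]
force: [-0.3, -0.0, -1.7]
gripper_width: 0.0239
```

```bash
python3 - <<'E'
from h import *
delta([.58,.313,.098],31)
E
```

```text
t 13.03 pos [0.5813 0.313  0.0981] yaw_y 31.12 q [-39.3  32.5  10.4  97.1  -7.1  51.    5.2] F [-0.3 -0.  -1.7] M [-0.09  0.13 -0.03] w 0.0239
dpos [0.0007, -0.0011, 0.0001] drot [-0.03, 0.02, 0.12]
```

>>> servo_tool --delta_pos '[[0, 0, 0.0005], [0, 0, 0.001], [0, 0, 0.001]]' --delta_rot '[[0, 0, 0], [0, 0, 0], [0, 0, 0]]' --fingers '[1, 1, 1]'

```text
time: 13.28
tool_pos: [0.5814, 0.313, 0.0981]
tool_rot: [[-0.517, 0.856, -0.0], [0.856, 0.517, -0.0], [-0.0, -0.0, -1.0]]
force: [-2.8, -0.8, 5.0]
gripper_width: 0.0237
```

```bash
python3 - <<'E'
from h import *
delta([.58,.313,.098],31)
cv2.imwrite("pics/side13.png",robot.camera("side")[:,:,::-1])
crop("pics/side13.png","pics/side13c.png",260,190,100,100,4)
E
```

```text
t 13.28 pos [0.5814 0.313  0.0981] yaw_y 31.12 q [-39.3  32.5  10.4  97.1  -7.2  51.    5.2] F [-2.8 -0.8  5. ] M [-0.4   0.64  0.01] w 0.0237
dpos [0.0007, -0.0012, 0.0001] drot [-0.03, 0.01, 0.12]
```

View pics/side13c.png

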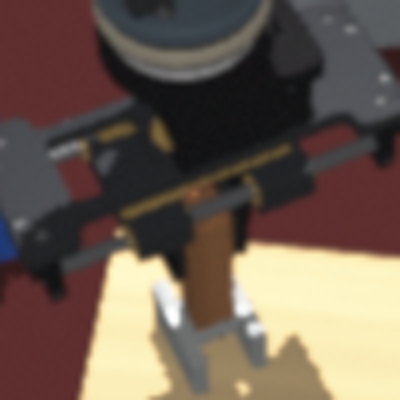

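Contact with the board (Fz rose by about 7 N). Now opening slowly.

>>> servo_tool --delta_pos '[[0, 0, 0], [0, 0, 0], [0, 0, 0], [0, 0, 0], [0, 0, 0], [0, 0, 0], [0, 0, 0], [0, 0, 0], [0, 0, 0], [0, 0, 0], [0, 0, 0], [0, 0, 0]]' --delta_rot '[[0, 0, 0], [0, 0, 0], [0, 0, 0], [0, 0, 0], [0, 0, 0], [0, 0, 0], [0, 0, 0], [0, 0, 0], [0, 0, 0], [0, 0, 0], [0, 0, 0], [0, 0, 0]]' --fingers '[0.3, 0.2, 0.1, 0, -0.1, -0.2, -0.3, -0.4, -0.4, -0.4, -0.4, -0.4]'

```text
time: 14.33
tool_pos: [0.5813, 0.3131, 0.0981]
tool_rot: [[-0.517, 0.856, -0.0], [0.856, 0.517, -0.0], [-0.0, -0.0, -1.0]]
force: [0.4, 1.1, -0.5]
gripper_width: 0.0608
```

```bash
python3 - <<'E'
from h import *
for n in ("side","wrist"): cv2.imwrite(f"pics/{n}14.png",robot.camera(n)[:,:,::-1])
delta([.58,.313,.23],31)
crop("pics/wrist14.png","pics/wrist14c.png",220,110,200,200,2)
crop("pics/side14.png","pics/side14c.png",260,190,100,100,4)
cv2.imwrite("pics/g14.png",np.hstack([cv2.imread("pics/side14c.png"),cv2.imread("pics/wrist14c.png")]))
E
```

```text
t 14.43 pos [0.5814 0.313  0.0981] yaw_y 31.12 q [-39.3  32.5  10.4  97.1  -7.2  51.    5.2] F [-0.2  0.5  0. ] M [-0.03 -0.03 -0.01] w 0.0612
dpos [0.0007, -0.0012, -0.1319] drot [-0.02, 0.01, 0.12]
```

View pics/g14.png

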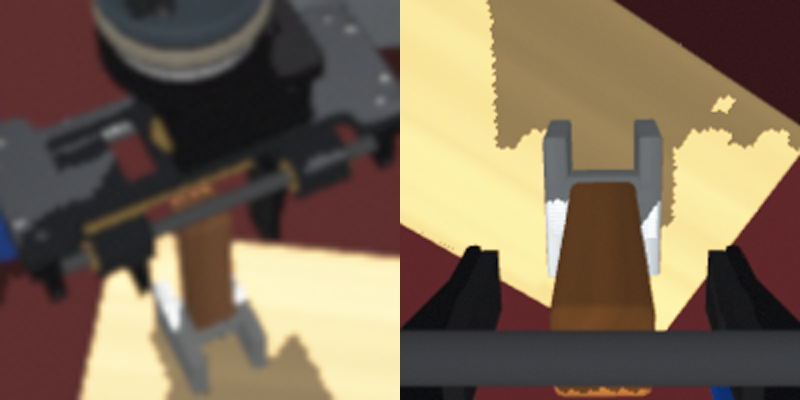

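>>> servo_tool --delta_pos '[[0, 0, -0.01], [0, 0, -0.03], [0, 0, -0.06], [0, 0, -0.09], [0, 0, -0.12], [0, 0, -0.14], [0, 0, -0.15], [0, 0, -0.15], [0, 0, -0.15]]' --delta_rot '[[0, 0, 0], [0, 0, 0], [0, 0, 0], [0, 0, 0], [0, 0, 0], [0, 0, 0], [0, 0, 0], [0, 0, 0], [0, 0, 0]]' --fingers '[-0.6, -0.6, -0.6, -0.6, -0.6, -0.6, -0.6, -0.6, -0.6]'

```text
time: 15.18
tool_pos: [0.5811, 0.313, 0.2478]
tool_rot: [[-0.517, 0.856, -0.0], [0.856, 0.517, -0.0], [-0.0, -0.001, -1.0]]
force: [1.0, -0.0, -0.4]
gripper_width: 0.0696
```

```bash
python3 - <<'E'
from h import *
c=robot.get_calibration("wrist")
for n in ("side","wrist","top"): cv2.imwrite(f"pics/{n}15.png",robot.camera(n)[:,:,::-1])
delta([.58,.313,.23],31)
p=np.array([.5814,.313,.012])+.0028*np.array([-.517,.856,0])
im=cv2.imread("pics/side15.png")
k=4;big=cv2.resize(im,None,fx=k,fy=k,interpolation=cv2.INTER_CUBIC)
for q in KEY:
    uv=(proj("side",q@Rz(np.radians(31.1-90)).T+p)+.5)*k-.5
    cv2.polylines(big,[cv2.convexHull(uv.astype(np.float32)).round().astype(np.int32)],True,(255,0,255),1)
crop("pics/wrist15.png","pics/wrist15c.png",220,60,200,200,2)
cv2.imwrite("pics/g15.png",np.hstack([big[190*k:290*k,260*k:360*k],cv2.imread("pics/wrist15c.png")]))
crop("pics/top15.png","pics/top15c.png",325,145,170,100,4)
E
```

```text
t 15.33 pos [0.5804 0.3126 0.2459] yaw_y 31.12 q [-40.4  24.5  11.9  89.   -5.3  67.2   3.7] F [-0.2  0.1 -0.9] M [-0.07  0.    0.04] w 0.0697
dpos [0.0006, -0.0001, 0.0159] drot [-0.24, 0.02, 0.12]
```

View pics/g15.png

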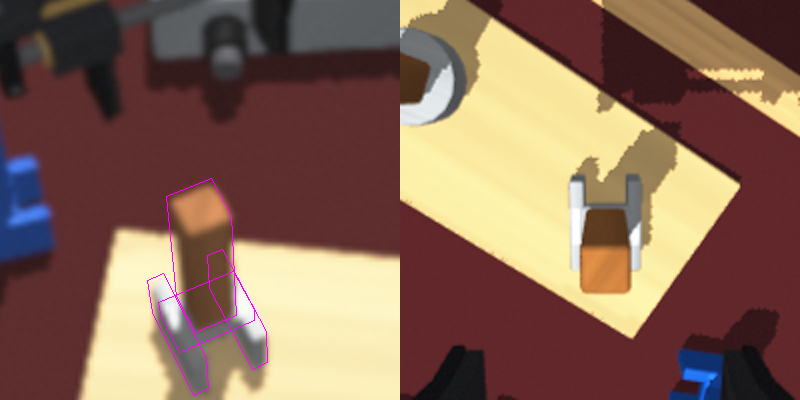

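View pics/top15c.png

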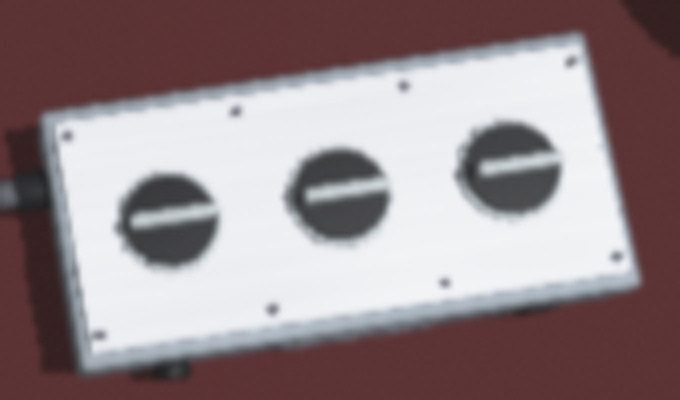

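```bash
python3 -c "
from h import *
print(robot.job_done())"
```

```text
the job is handed in; nothing more can be done
None
```

The loose screw, the one nearest the board, is turned fully home. The key stands upright on the board again, released. The job was handed in at about 15.3 s of the 54 s allowed, and no verdict was reported.

**What I did:** I took the key from the board, lowered its fork over the loose bar to about 4 mm above the flange, and turned it clockwise. At the hard stop the turning moment jumped from about 0.1 to 0.9 N m. I then turned the key back about 18° to free it, lifted it off, and set it down near its old place until the wrist force rose by about 7 N. I opened the gripper and backed it up about 15 cm.

**Last checks:**
- **Screw:** in the last top picture its bar lies in line with the other two.
- **Key:** the last side and wrist pictures show it upright with its whole fork on the board. It sits within a few millimetres of where I expected it.
- **Gripper:** clear of everything, with near-zero force.

**What disagreed:**
- **Grasp offset:** the gripper came down about 12 mm to one side when grasping the key. Closing the fingers pulled the key to the centre, and later pictures showed it held straight.
- **Outline network:** it missed the key in the top view, so I took the key's pose from a model fit to the side view. Overlays on the top and wrist pictures confirmed that pose.

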